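# Lock the carousel height stop with a holding key

### The arm

A 7-joint arm with a two-finger parallel gripper is mounted at the origin on the work surface. World frame = base frame: x ahead of the robot, y to its left, z up, the work surface at z = 0. Lengths are in m, angles in rad, forces in N, time in s.
With the tool pointing down it reaches from about 0.425 to 0.925 m from the base axis. Payload 6.8 kg.
Tool frame: the origin (TCP) lies midway between the tips of the shut fingers; the grasp point (between the pads) lies r.grasp_offset behind it (r.grasp_offset is the distance from the TCP to the grasp point, in m); z points along the fingers, y is the direction in which the jaws open and shut (so a half turn about z gives the same grasp; the last joint's range is limited). The gripper opens to 85 mm and grips with 20 to 120 N. Pads are 22 mm wide; open, the fingers measure 114 mm over their backs; the gripper's body (76 mm by 85 mm) begins 54 mm behind the grasp point. The pads swing forward as they close: fully open they stand 13 mm farther back than shut.
Start: joints at [1.132, 0.477, 0.022, 1.555, -0.011, 1.109, -0.083], TCP at [0.219, -0.638, 0.231] pointing down, gripper open.
Joint ranges: [-2.96, 2.96], [-0.34, 2.1], [-1.41, 1.46], [0.24, 2.44], [-1.37, 4.51], [0.17, 1.92], [-2.96, 2.96]. Speed limits (rad/s): [2.39, 2.39, 3.14, 3.14, 3.14, 3.14, 3.14].

### API

Orientations are given as a rotation vector (axis times angle).
In Python, from bench import r gives the robot as it stands. The module is installed in compiled form; this text tells all that it offers.
- The arm moves only by the tool send_rows, never from a script. Its argument "moves" is one flat list of numbers, 4 for each row, row after row: the shift along the tool's x, y, z in mm, then the turn about the tool's z in degrees. A call has 1 to 8 rows; each row is the pose to reach, as a shift and turn from the pose commanded when the call began, along the tool's axes at that moment; what a row does not reach only later rows make up. A row lasts 1/8 s, in which the tool goes at most 62.5 mm and 10.7 degrees, less where a joint would pass 70% of its speed; a pose out of reach is approached as far as the arm can. A call with a gripper value outside its range is refused whole. "hand" is the closure, from 0 (fully open) to 1 (shut), set as the call begins (left out, the last holds). The fingers move at their own pace and stop on an object; "newtons" is the grip in N (left out, the last holds). Time passes only in rows, so rows that repeat a pose let the fingers close. It gives the time, the measured TCP pose, the force and the opening at its end, in the units of the state.
- r.get_obs(): the state, without advancing time (a new reading comes with each control period).
- r.grab_frame(name): name is "scene" or "top" or "wrist"; returns a dict with "img" (420x560x3 uint8, red, green, blue), "mtx" (3x3 intrinsics, pixels), "D" ([k1, k2, p1, p2, k3] as OpenCV has them; the pictures are not rectified), "world_to_cam" (4x4, takes a point from world to camera coordinates). Camera axes: x right, y up, looking along -z (the intrinsics and any distortion apply to the point x, -y, -z); pixel columns grow to the right and rows downward; lengths in m; the calibration is good to about 2 mm. A picture is of the moment at which its call begins. There is no depth.
- r.hand_in(): hands the job in, once; it reports no verdict.
The state is a dict: "clock": time; "joints": joint angles; "qvel": joint speeds; "tau": joint torques, N m; "tcp_pos": TCP position; "orientation": TCP orientation; "contact_force": force on the tool from outside, world axes, zero at the start; "moment": the same for the moment, N m; "grip_width": finger opening in m.
Only numpy, scipy, OpenCV 4.12 (cv2) and the standard library are available. Lean on these libraries where they do the work, as an engineer would, in place of code of your own. Each camera call takes 0.05 s, during which the arm holds its last target.

### The job

Lock the height setting of the bottle carousel. Lay the wide-forked holding key over the long lower nut so that its handle sits between the two posts and keeps that nut from turning, let go of it, then turn the jam nut above it clockwise (seen from above) until it is tight and its upright tab is in line with the lower nut. Leave the key in place and do not let the lower nut be turned along.

Things in the scene. Friction and masses are not known exactly. Their poses are not given: they have to be found in the camera images.
- key_grip (a point): Holding key, a loose steel fork lying on the bench (the one with a 20 mm opening is wrong). Point: in its upright grip block (40 x 16 mm, 40 high), 26 mm above the underside; x to the fork. Crossbar x 33 to 47 mm, arms on to x 127, 46 mm opening, 70 outside, 16 high. Handle 16 wide, back to x -95 mm. Seated, the spindle axis is at x 91 mm. 0.35 kg.
- spindle (a point): Fixed pale grey mount plate, 12 mm thick. Point: on the vertical spindle axis at the plate's top face; z up, x along the plate (x -205 to 65 mm, y +-55). Two posts, 14 mm diameter, 34 high, at x -165, y +-24 mm take the key's handle between them (34 mm free). The key is let down from above over both nuts and lies flat on the plate, its x along this x.
- setting_nut (a joint): Long lower nut on the spindle: dark steel, 72 x 30 mm, its top 24 mm above the plate. Rad, positive clockwise from above; at 0 (start) its length is along the mount's x. Turns easily (0.03 N m), so the jam nut drags it along unless the key holds it; within key and posts it has up to about 0.35 rad of play.
- jam_nut (a joint): Bright hex jam nut on the lower nut, 28 mm wide, with an upright tab to grip: 28 long, 13 thick, centred on the axis, 35 to 73 mm above the plate. Rad relative to the lower nut, positive clockwise from above. 0 is tight: a firm stop, tab in line with the lower nut. Starts 0.5 to 0.85 rad anticlockwise of that (negative); 0.12 N m to turn.
Not all that is in view belongs to the job. Leave any red look-alike of the part that bears key_grip alone.

How it is judged:
On the way, in this order (a step that is already met when the one before it is completed fails the run):
1. the wide-forked key lies flat on the mount around the lower nut, its handle between the posts (x of spindle in the frame of key_grip between 0.073 and 0.109 m and y of spindle in the frame of key_grip between -0.02 and 0.02 m and x of key_grip in the frame of spindle below -0.06 m and z of key_grip in the frame of spindle between 0.018 and 0.034 m and angle between the x axis of key_grip and the x axis of spindle, either way round below 0.15 rad), for 0.2 s.
2. the jam nut is tight against the held lower nut (all of step 1 and value of joint jam_nut above -0.18 rad), for 0.2 s.
At the end, for the whole second after the job is handed in: Jam nut within 0.18 rad of its tight stop; lower nut within 0.45 rad of its start; wide-forked key flat on the mount (grip point 18 to 34 mm above the plate), spindle 73 to 109 mm ahead of its grip point and within 20 mm sideways, handle towards the posts, its length within 0.15 rad of the mount's (all of step 2 and value of joint setting_nut between -0.45 and 0.45 rad); the robot touches nothing.
It fails at once if the lower nut is turned more than 0.45 rad from its start (value of joint setting_nut above 0.45 rad or value of joint setting_nut below -0.45 rad).
It also fails if it takes over 48 s, if anything falls off the work surface, if the arm or the gripper's body presses on something with over 40 N, if the wrist force passes 120 N, or if a joint passes its speed limit or range.

## Working session

There is one attempt and no reset: what is moved stays moved. The work goes in short steps, Python scripts to look and compute and a tool call to move; the robot and the scene stay as the last step left them, time stands still between calls to the robot, and variables do not carry over. Pictures are saved under pics/ and viewed, and the job is handed in when it is done.

Besides the shell and the picture viewer there is one more tool, called after ">>>" in YAML: its name, and indented under it one key for each argument. send_rows: Moves the arm, as the interface text tells. Its arguments: {"type":"object","properties":{"moves":{"type":"array"},"hand":{"type":"number"},"newtons":{"type":"number"}},"required":["moves"]}

```bash
mkdir -p pics; python3 - <<'E'
from bench import r
import cv2,pickle
o=r.get_obs()
print({k:(v if not hasattr(v,'round') else v) for k,v in o.items()}, r.grasp_offset)
for n in ["scene","top","wrist"]:
    f=r.grab_frame(n); pickle.dump(f,open(f'pics/{n}0.pkl','wb'))
    cv2.imwrite(f'pics/{n}0.png',f['img'][:,:,::-1])
    print(n,f['mtx'].tolist(),f['D'],f['world_to_cam'].tolist())
E
```

```text
{'clock': 0.0, 'joints': array([ 1.13194149,  0.47783857,  0.0223386 ,  1.55646175, -0.01151102,
        1.10926369, -0.08312037]), 'qvel': array([ 0.00049856, -0.00022054, -0.00013745,  0.00077624, -0.00019639,
        0.00023057,  0.00032487]), 'tau': array([ 1.39835274e-04, -5.96449399e+01,  1.60800699e+00, -2.81195748e+01,
        1.24574071e-02,  9.38304118e-03, -5.84205623e-05]), 'tcp_pos': array([ 0.2190094 , -0.63785966,  0.23029553]), 'orientation': array([-3.09696212e+00, -5.16884019e-01,  6.73377994e-04]), 'contact_force': array([0.10194237, 0.70811956, 0.09561262]), 'moment': array([-0.06319428,  0.01587103,  0.03339986]), 'grip_width': 0.08560365189926376} 0.0187
scene [[404.0785728027471, 0.0, 280.3387791248862], [0.0, 404.0785728027471, 213.14980659897225], [0.0, 0.0, 1.0]] [0.01469954 0.         0.         0.         0.        ] [[-0.2123975986844989, 0.9771391822538382, -0.00928862623636606, 0.17248392010712207], [-0.7958597190227046, -0.16746231776020043, 0.5818622515402448, 0.27923371904240235], [0.567004909776062, 0.13097858845888513, 0.813234309197022, -1.3712338
[... 255 characters left out ...]
, -0.007290335284030257, -0.04693960547888841], [0.9810472177085232, -0.007761085888317125, 0.1936133315972819, -0.4505940135912933], [-0.1936607123624175, -0.005899122649479162, 0.9810508288764894, -1.0422052762656422], [0.0, 0.0, 0.0, 1.0]]
wrist [[371.66515618300525, 0.0, 283.9896687713068], [0.0, 371.66515618300525, 207.08504347434302], [0.0, 0.0, 1.0]] [-0.09607774  0.          0.          0.          0.        ] [[0.3248438885284623, -0.9457662293349839, -0.0016393703663299091, -0.6747294631051295], [0.910344460206561, 0.3131465281804277, -0.270577559416469, 0.034532211302126754], [0.2564164812505941, 0.08640307481817143, 0.9626967834188668, -0.37895169091100467], [0.0, 0.0, 0.0, 1.0]]
```

View pics/scene0.png

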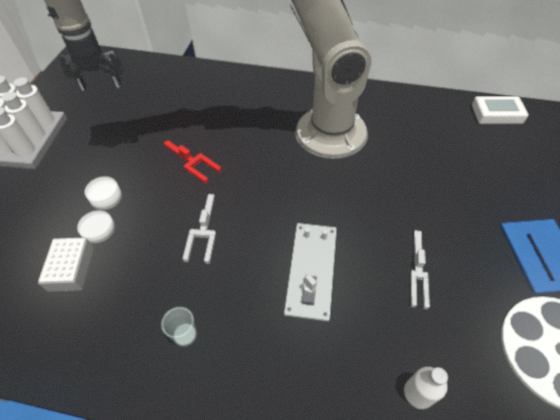

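View pics/top0.png

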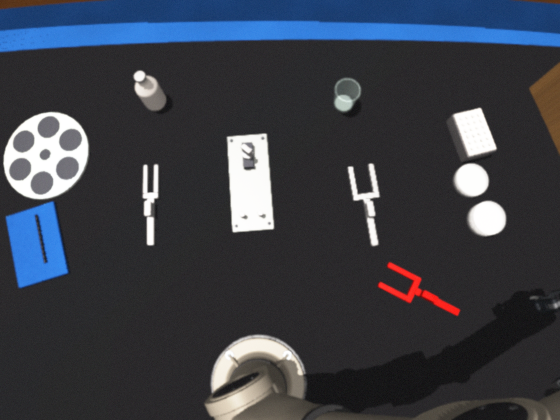

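View pics/wrist0.png

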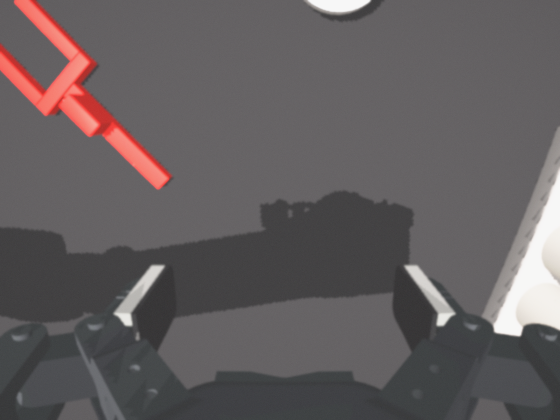

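The top view shows the wide key near (365,205), the narrow one near (150,205), the mount near (250,183), and the red look-alike near (415,290). I'll zoom in for corner pixels.

```bash
cat > h.py <<'E'
import numpy as np,cv2,pickle
from scipy.spatial.transform import Rotation as R
C=np.diag([1.,-1,-1])
def px(f,P):
    P=np.atleast_2d(np.asarray(P,float)); T=f['world_to_cam']
    pc=(P@T[:3,:3].T+T[:3,3])@C
    return cv2.projectPoints(pc,np.zeros(3),np.zeros(3),f['mtx'],np.asarray(f['D']))[0][:,0]
def ray(f,uv,z):
    n=cv2.undistortPoints(np.array(uv,float).reshape(-1,1,2),f['mtx'],np.asarray(f['D']))[:,0]
    T=f['world_to_cam']; d=(np.c_[n,np.ones(len(n))]@C)@T[:3,:3]; c=-T[:3,:3].T@T[:3,3]
    return c+d*((z-c[2])/d[:,2])[:,None]
def crop(f,x,y,w,h,s,name):
    im=f['img'][y:y+h,x:x+w,::-1]; cv2.imwrite(name,cv2.resize(im,None,fx=s,fy=s,interpolation=cv2.INTER_CUBIC))
E
python3 - <<'E'
from h import *
f=pickle.load(open('pics/top0.pkl','rb'))
a=f['img'][120:260,210:290,::-1];b=f['img'][120:260,330:410,::-1]
cv2.imwrite('pics/c0.png',cv2.resize(np.hstack([a,b]),None,fx=4,fy=4,interpolation=cv2.INTER_CUBIC))
E
```

```text
(no output)
```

View pics/c0.png

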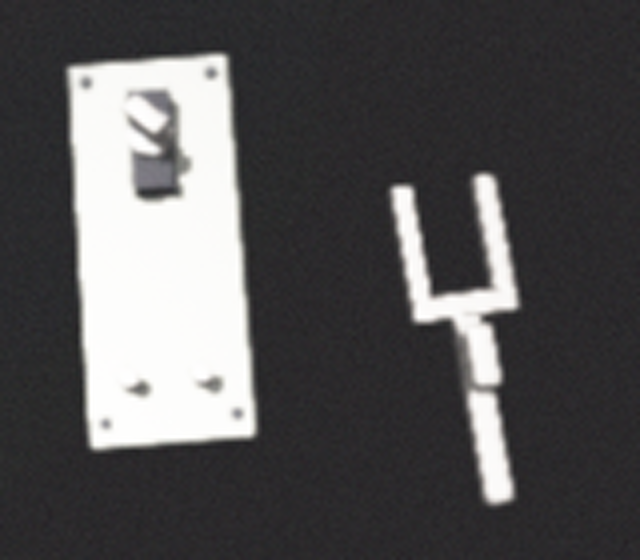

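```bash
cat > fit.py <<'E'
from h import *
from scipy.optimize import least_squares
f=pickle.load(open('pics/top0.pkl','rb'))
def fit(mod,uv,z0,g):
    uv=np.array(uv)
    def res(p):
        c,s=np.cos(p[2]),np.sin(p[2]);m=np.array(mod,float)
        P=np.c_[p[0]+c*m[:,0]-s*m[:,1],p[1]+s*m[:,0]+c*m[:,1],m[:,2]+z0]
        return (px(f,P)-uv).ravel()
    q=least_squares(res,g); print(q.x.round(4),np.degrees(q.x[2]).round(2),'res',q.fun.reshape(-1,2).round(1).tolist()); return q.x
A=lambda l,ox:[(a/4+ox,b/4+120) for a,b in l]
if __name__=='__main__':
    m=fit([(.065,.055,0),(.065,-.055,0),(-.205,-.055,0),(-.205,.055,0)],A([(68,67),(227,55),(255,436),(91,448)],210),.012,[.6,.05,0])
    k=fit([(.127,.035,.016),(.127,.023,.016),(.127,-.023,.016),(.127,-.035,.016),(.033,.035,.016),(.033,-.035,.016),(-.095,.008,.016),(-.095,-.008,.016)],
     A([(391,187),(412,184),(474,176),(496,174),(415,321),(520,306),(487,503),(514,499)],330),0,[.5,-.2,0])
E
python3 fit.py
```

```text
[0.6015 0.0279 0.071 ] 4.07 res [[0.4, 0.2], [-0.3, 0.1], [-0.1, -0.2], [-0.0, -0.1]]
[ 0.4474 -0.5209  0.0956] 5.48 res [[1.0, -0.0], [-0.1, 0.3], [0.2, 0.8], [-1.3, 0.9], [1.0, -0.7], [-1.0, 0.5], [0.6, -1.0], [-0.5, -0.6]]
```

```bash
sed -i 's/(514,499)\],330)/(514,499)],250)/' fit.py; python3 fit.py; python3 - <<'E'
from h import *
f=pickle.load(open('pics/scene0.pkl','rb'))
a=f['img'][185:325,270:350,::-1];b=f['img'][185:325,160:240,::-1]
cv2.imwrite('pics/c1.png',cv2.resize(np.hstack([a,b]),None,fx=4,fy=4,interpolation=cv2.INTER_CUBIC))
E
```

```text
[0.6015 0.0279 0.071 ] 4.07 res [[0.4, 0.2], [-0.3, 0.1], [-0.1, -0.2], [-0.0, -0.1]]
[ 0.449  -0.299   0.1262] 7.23 res [[0.7, 0.2], [-0.3, 0.4], [0.5, 0.3], [-0.8, 0.2], [0.5, -0.3], [-0.6, 0.1], [0.4, -0.5], [-0.5, -0.3]]
```

View pics/c1.png

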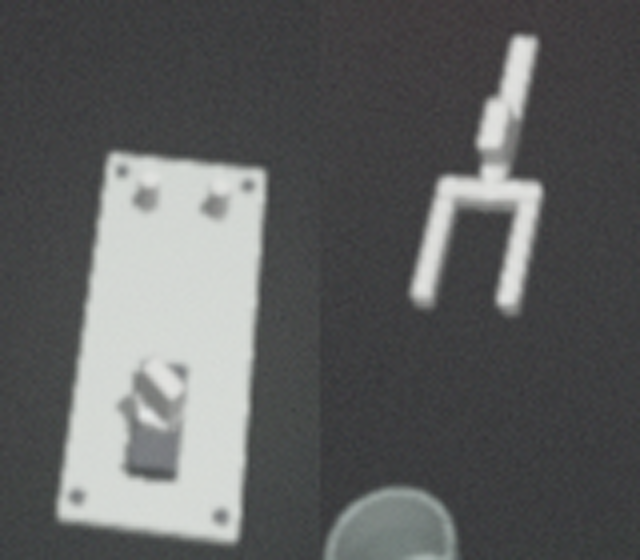

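```bash
python3 - <<'E'
from h import *
f=pickle.load(open('pics/scene0.pkl','rb'))
def T(p,m):
    m=np.array(m,float);c,s=np.cos(p[2]),np.sin(p[2]);return np.c_[p[0]+c*m[:,0]-s*m[:,1],p[1]+s*m[:,0]+c*m[:,1],m[:,2]]
m=T((.6015,.0279,.071),[(.065,.055,.012),(.065,-.055,.012),(-.205,-.055,.012),(-.205,.055,.012)])
k=T((.449,-.299,.1262),[(.127,.035,.016),(.127,-.035,.016),(-.095,.008,.016),(-.095,-.008,.016)])
print(((px(f,m)-[270,185])*4).round(), ((px(f,k)-[160,185])*4+[320,0]).round())
from bench import r
o=r.get_obs(); M=R.from_rotvec(o['orientation']).as_matrix(); print(M.round(3))
E
```

```text
[[236. 537.]
 [ 55. 513.]
 [108. 149.]
 [264. 167.]] [[511. 300.]
 [407. 293.]
 [533.  35.]
 [511.  33.]]
[[ 0.946  0.325 -0.001]
 [ 0.325 -0.946  0.001]
 [-0.    -0.001 -1.   ]]
```

>>> send_rows:
  moves: [47, -35, 10, 2, 94, -70, 20, 4, 140, -105, 30, 6, 187, -140, 40, 8, 234, -176, 50, 10, 281, -211, 60, 11.7, 328, -246, 65, 11.7, 328, -246, 65, 11.7]
  hand: 0
  newtons: 60

```text
clock: 1.15
tcp_pos: [0.4526, -0.2938, 0.1659]
orientation: [-3.132, -0.213, -0.001]
contact_force: [-0.3, 0.0, 0.1]
grip_width: 0.0853
```

```bash
cat > snap.py <<'E'
from h import *
from bench import r
import sys
def snap(tag,names=('wrist',)):
    o=r.get_obs(); M=R.from_rotvec(o['orientation']).as_matrix()
    print('t',o['clock'],'tcp',o['tcp_pos'].round(4),'yaw',np.degrees(np.arctan2(M[1,0],M[0,0])).round(2),'z',M[:,2].round(3),'F',o['contact_force'].round(1),'Mz',o['moment'].round(2),'w',round(o['grip_width'],4),'q',o['joints'].round(2))
    for n in names:
        f=r.grab_frame(n); pickle.dump(f,open(f'pics/{n}{tag}.pkl','wb')); cv2.imwrite(f'pics/{n}{tag}.png',f['img'][:,:,::-1])
snap(sys.argv[1],sys.argv[2:])
E
python3 snap.py 1 wrist
```

```text
t 1.15 tcp [ 0.4526 -0.2938  0.1659] yaw 7.79 z [ 0.001  0.003 -1.   ] F [-0.3  0.   0.1] Mz [-0.02  0.08 -0.01] w 0.0853 q [ 0.54  0.33 -0.09  1.94  0.04  0.87 -1.01]
```

View pics/wrist1.png

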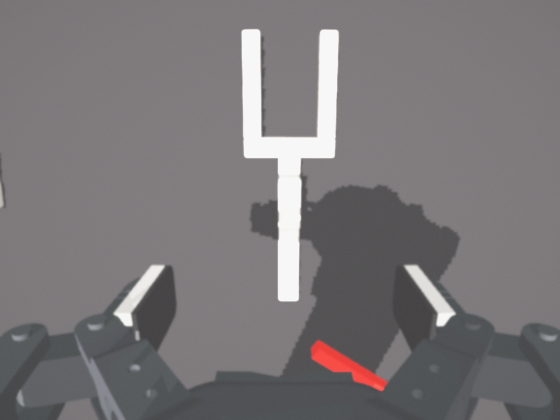

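```bash
python3 - <<'E'
import fit; from h import *
fit.f=pickle.load(open('pics/wrist1.pkl','rb'))
fit.fit([(.127,.035,.016),(.127,-.035,.016),(.033,.035,.016),(.033,-.035,.016),(-.095,.008,.016),(-.095,-.008,.016)],[(242,30),(338.5,30),(244,158),(335.5,158),(279,301),(299,301)],0,[.45,-.3,.1])
E
```

```text
[ 0.4488 -0.299   0.1354] 7.76 res [[0.8, 0.5], [-0.8, 0.7], [1.4, -1.1], [-1.5, -1.0], [1.0, 0.5], [-0.9, 0.5]]
```

>>> send_rows:
  moves: [0, 0, 40, 0, 0, 0, 80, 0, 0, 0, 95, 0, 0, 0, 95, 0]

```text
clock: 1.7
tcp_pos: [0.4486, -0.3, 0.0709]
orientation: [-3.135, -0.196, 0.003]
contact_force: [0.1, -0.5, 0.1]
grip_width: 0.0854
```

```bash
python3 snap.py 2 wrist
```

```text
t 1.7 tcp [ 0.4486 -0.3     0.0709] yaw 7.16 z [-0.002  0.    -1.   ] F [ 0.1 -0.5  0.1] Mz [0.   0.   0.01] w 0.0854 q [ 0.54  0.47 -0.08  2.    0.06  0.67 -1.03]
```

View pics/wrist2.png

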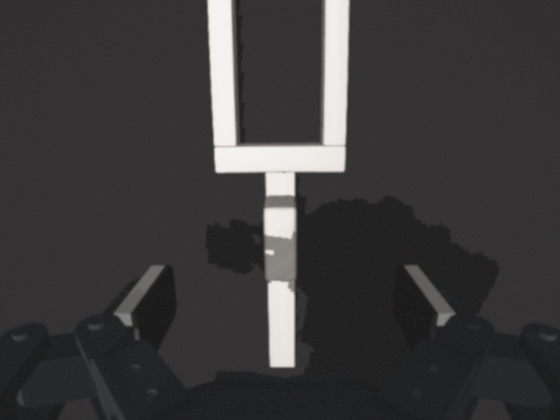

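>>> send_rows:
  moves: [0, 0, 30, -0.5, 0, 0, 55, -0.5, 0, 0, 61, -0.5, 0, 0, 61, -0.5]

```text
clock: 2.25
tcp_pos: [0.4503, -0.2998, 0.0113]
orientation: [3.134, 0.212, 0.002]
contact_force: [-0.7, -0.3, 0.6]
grip_width: 0.0851
```

>>> send_rows:
  moves: [0, 0, 0, 0, 0, 0, 0, 0, 0, 0, 0, 0, 0, 0, 0, 0, 0, 0, 0, 0, 0, 0, 0, 0]
  hand: 1
  newtons: 60

```text
clock: 3.0
tcp_pos: [0.4498, -0.2991, 0.0107]
orientation: [3.134, 0.213, 0.0]
contact_force: [-1.2, 0.9, 5.7]
grip_width: 0.0148
```

```bash
python3 snap.py 3 wrist
```

```text
t 3.0 tcp [ 0.4498 -0.2991  0.0107] yaw 7.76 z [ 0. -0. -1.] F [-1.2  0.9  5.7] Mz [ 0.31  0.21 -0.01] w 0.0148 q [ 0.53  0.57 -0.07  2.02  0.08  0.55 -1.03]
```

View pics/wrist3.png

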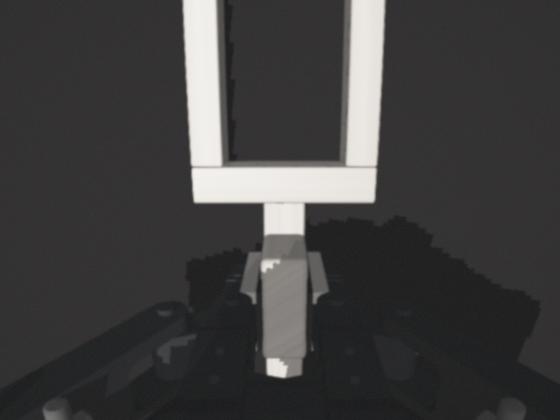

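>>> send_rows:
  moves: [0, 0, -20, 0, 0, 0, -60, 0, 0, 0, -110, 0, 0, 0, -140, 0, 0, 0, -140, 0]

```text
clock: 3.68
tcp_pos: [0.4506, -0.2999, 0.1519]
orientation: [3.132, 0.212, 0.005]
contact_force: [0.4, -0.2, -3.6]
grip_width: 0.015
```

>>> send_rows:
  moves: [10, -30, 0, 0, 28, -83, 0, 1, 46, -137, 0, 2, 64, -190, 0, 3, 82, -243, 0, 3.7, 96, -285, 0, 3.7, 104, -309, 0, 3.7, 104, -309, 0, 3.7]

```text
clock: 4.68
tcp_pos: [0.5097, 0.0236, 0.1482]
orientation: [-3.138, -0.118, 0.005]
contact_force: [0.3, -0.3, -4.1]
grip_width: 0.015
```

>>> send_rows:
  moves: [0, 0, 0, 0, 0, 0, 0, 0]

```text
clock: 4.92
tcp_pos: [0.5103, 0.0195, 0.1495]
orientation: [3.139, 0.108, -0.002]
contact_force: [-0.3, 0.0, -3.1]
grip_width: 0.0148
```

```bash
python3 snap.py 4 wrist top scene
```

```text
t 4.925 tcp [0.5103 0.0195 0.1495] yaw 3.93 z [-0.001 -0.001 -1.   ] F [-0.3  0.  -3.1] Mz [-0.07  0.09  0.03] w 0.0148 q [ 0.02  0.32 -0.21  2.01  0.09  0.82 -1.75]
```

View pics/wrist4.png

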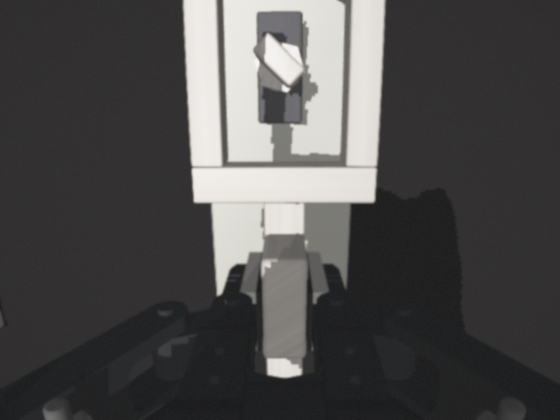

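View pics/top4.png

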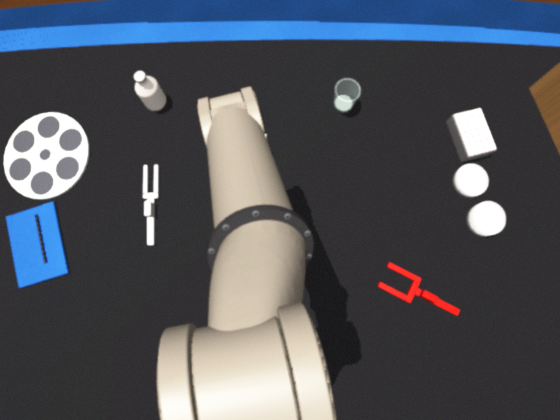

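View pics/scene4.png

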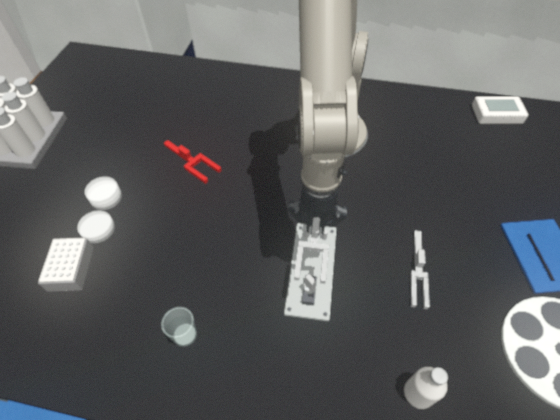

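```bash
python3 - <<'E'
import fit; from h import *
fit.f=pickle.load(open('pics/wrist4.pkl','rb'))
n=fit.fit([(.036,.015,0),(.036,-.015,0),(-.036,-.015,0),(-.036,.015,0)],[(257.5,11.5),(301.5,11.5),(302.5,123),(259.5,123)],.036,[.6,.03,.07])
k=fit.fit([(.033,.035,0),(.033,-.035,0),(.047,.035,0),(.047,-.035,0)],[(192.5,202.5),(376.5,202.5),(191.5,167),(377.5,167)],.1548,[.51,.02,.07])
d=n[:2]-k[:2];c,s=np.cos(k[2]),np.sin(k[2]); print(c*d[0]+s*d[1],-s*d[0]+c*d[1])
print(px(fit.f,[[.6015,.0279,.085]]))
E
```

```text
[0.6017 0.0277 0.0787] 4.51 res [[-1.4, -0.6], [1.6, -1.1], [0.6, 0.7], [-0.8, 1.2]]
[0.51   0.0188 0.0686] 3.93 res [[1.0, 0.3], [-1.0, 0.2], [-0.3, -0.3], [0.3, -0.3]]
0.09213302327193637 0.002593956743417004
[[279.06801244  60.59745023]]
```

>>> send_rows:
  moves: [0, -2, 10, -0.3, 1, -2, 40, -0.3, 1, -2, 70, -0.3, 1, -2, 95, -0.3, 1, -2, 112, -0.3, 1, -2, 118, -0.3, 1, -2, 118, -0.3]

```text
clock: 5.95
tcp_pos: [0.512, 0.0231, 0.0324]
orientation: [-3.139, -0.119, -0.0]
contact_force: [-0.1, 1.0, -2.6]
grip_width: 0.0148
```

```bash
python3 snap.py 5 wrist
```

```text
t 5.95 tcp [0.512  0.0231 0.0324] yaw 4.36 z [ 0.  0. -1.] F [-0.1  1.  -2.6] Mz [0.07 0.09 0.02] w 0.0148 q [-0.02  0.51 -0.18  2.08  0.16  0.57 -1.81]
```

View pics/wrist5.png

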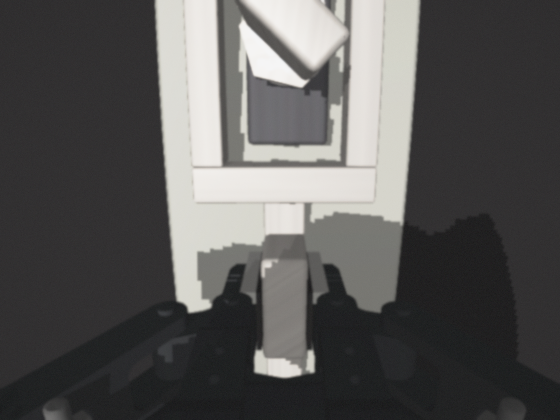

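>>> send_rows:
  moves: [0, 0, 4, 0, 0, 0, 8, 0, 0, 0, 10, 0, 0, 0, 10, 0]

```text
clock: 6.5
tcp_pos: [0.5118, 0.023, 0.0227]
orientation: [3.139, 0.119, -0.0]
contact_force: [-1.9, -0.0, 3.0]
grip_width: 0.0149
```

>>> send_rows:
  moves: [0, 0, 0, 0, 0, 0, 0, 0, 0, 0, 0, 0, 0, 0, 0, 0]
  hand: 0

```text
clock: 7.0
tcp_pos: [0.5119, 0.0231, 0.0223]
orientation: [-3.139, -0.119, -0.0]
contact_force: [-0.6, -0.2, 0.7]
grip_width: 0.0848
```

>>> send_rows:
  moves: [0, 0, -20, 0, 0, 0, -60, 0, 0, 0, -110, 0, 0, 0, -140, 0, 0, 0, -140, 0, 0, 0, -140, 0]

```text
clock: 7.75
tcp_pos: [0.5113, 0.0229, 0.1616]
orientation: [3.139, 0.119, -0.001]
contact_force: [0.2, -0.7, -0.7]
grip_width: 0.0853
```

```bash
python3 snap.py 6 wrist scene
```

```text
t 7.75 tcp [0.5113 0.0229 0.1616] yaw 4.35 z [-0.001 -0.    -1.   ] F [ 0.2 -0.7 -0.7] Mz [-0.02  0.02  0.01] w 0.0853 q [ 0.02  0.31 -0.22  2.    0.09  0.85 -1.75]
```

View pics/wrist6.png

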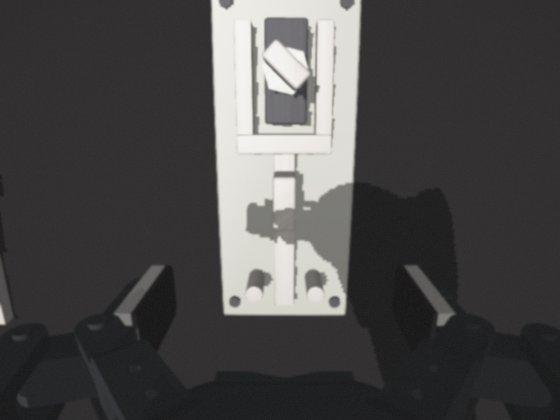

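The key is seated and centred: the handle lies between the posts at (255,285) and (315,285). Next I need the tab angle.

```bash
python3 - <<'E'
from h import *
f=pickle.load(open('pics/wrist6.pkl','rb')); crop(f,225,5,110,150,5,'pics/c6.png')
E
```

```text
(no output)
```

View pics/c6.png

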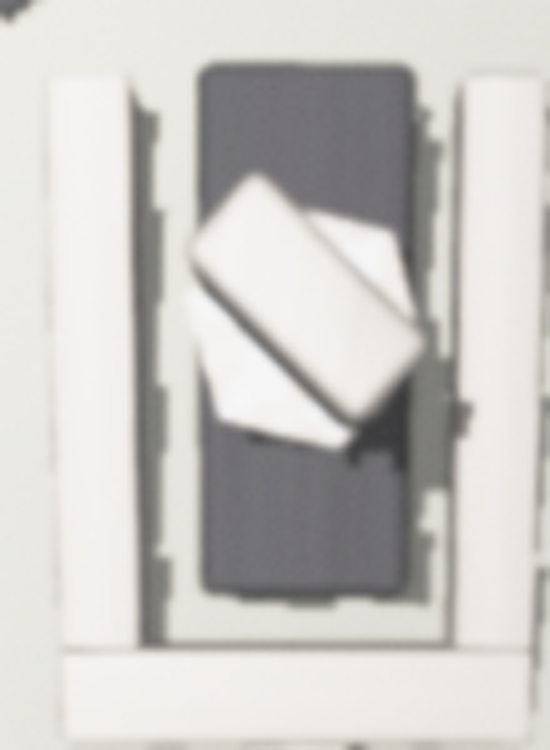

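```bash
python3 - <<'E'
import fit; from h import *
fit.f=pickle.load(open('pics/wrist6.pkl','rb'))
B=lambda l:[(a/5+225,b/5+5) for a,b in l]
n=fit.fit([(.014,.0065,0),(.014,-.0065,0),(-.014,-.0065,0),(-.014,.0065,0)],B([(188,250),(257,170),(426,343),(355,425)]),.085,[.6,.03,.8])
n=fit.fit([(.036,.015,0),(.036,-.015,0),(-.036,-.015,0),(-.036,.015,0)],B([(198,65),(414,65),(407,594),(203,592)]),.036,[.6,.03,.07])
k=fit.fit([(.127,.035,0),(.127,-.035,0),(.033,-.035,0),(.033,.035,0)],B([(48,73),(545,73),(530,740),(65,740)]),.028,[.51,.02,.07])
d=n[:2]-k[:2];c,s=np.cos(k[2]),np.sin(k[2]); print(c*d[0]+s*d[1],-s*d[0]+c*d[1])
E
```

```text
[0.6019 0.028  0.8727] 50.0 res [[-2.2, 0.1], [0.2, -1.4], [2.1, 0.5], [0.0, 1.0]]
[0.6017 0.0279 0.0746] 4.28 res [[-0.7, -1.2], [0.8, -1.1], [0.7, 1.1], [-0.8, 1.4]]
[0.5113 0.0221 0.0771] 4.42 res [[-0.8, -0.5], [0.9, -0.6], [0.5, 0.6], [-0.5, 0.7]]
0.09053069181746974 -0.001169940105467544
```

>>> send_rows:
  moves: [20, 0, 0, -9, 45, 1, 10, -18, 70, 2, 25, -27, 90, 2, 40, -36, 90.5, 2, 50, -45.6, 90.5, 2, 60, -45.6, 90.5, 2, 60, -45.6, 90.5, 2, 60, -45.6]

```text
clock: 8.85
tcp_pos: [0.6021, 0.028, 0.1025]
orientation: [2.849, 1.324, 0.0]
contact_force: [-0.1, -0.2, -0.5]
grip_width: 0.0854
```

```bash
python3 snap.py 7 wrist
```

```text
t 8.85 tcp [0.6021 0.028  0.1025] yaw 49.86 z [ 0. -0. -1.] F [-0.1 -0.2 -0.5] Mz [ 0.01 -0.07 -0.05] w 0.0854 q [ 0.12  0.53 -0.35  1.82  0.24  0.83 -1.05]
```

View pics/wrist7.png

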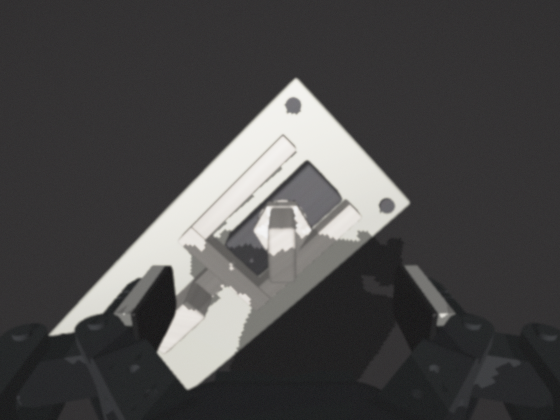

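>>> send_rows:
  moves: [0, 0, 20, 0, 0, 0, 40, 0, 0, 0, 48, 0, 0, 0, 48, 0]

```text
clock: 9.4
tcp_pos: [0.6014, 0.0279, 0.0531]
orientation: [-2.847, -1.326, 0.003]
contact_force: [0.7, 0.6, -0.2]
grip_width: 0.0859
```

>>> send_rows:
  moves: [0, 0, 0, 0, 0, 0, 0, 0, 0, 0, 0, 0, 0, 0, 0, 0, 0, 0, 0, 0, 0, 0, 0, 0]
  hand: 1
  newtons: 40

```text
clock: 10.15
tcp_pos: [0.6016, 0.0287, 0.0548]
orientation: [-2.847, -1.327, 0.001]
contact_force: [-3.5, 1.9, 5.9]
grip_width: 0.0125
```

```bash
python3 snap.py 8 wrist scene
```

```text
t 10.15 tcp [0.6016 0.0287 0.0548] yaw 49.99 z [-0.001  0.    -1.   ] F [-3.5  1.9  5.9] Mz [ 0.25  0.67 -0.02] w 0.0125 q [ 0.1   0.6  -0.33  1.85  0.27  0.74 -1.08]
```

View pics/wrist8.png

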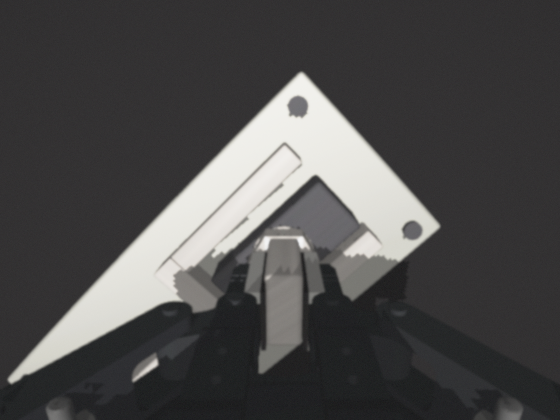

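>>> send_rows:
  moves: [0, 0, 0, 5, 0, 0, 0, 10, 0, 0, 0, 15, 0, 0, 0, 20, 0, 0, 0, 24, 0, 0, 0, 24]

```text
clock: 11.0
tcp_pos: [0.6016, 0.0286, 0.0547]
orientation: [-3.061, -0.705, 0.001]
contact_force: [-3.7, 0.2, 5.8]
grip_width: 0.0124
```

```bash
python3 snap.py 9 wrist
```

```text
t 11.0 tcp [0.6016 0.0286 0.0547] yaw 25.95 z [-0.001  0.    -1.   ] F [-3.7  0.2  5.8] Mz [0.17 0.72 0.  ] w 0.0124 q [ 0.02  0.58 -0.23  1.85  0.19  0.73 -1.43]
```

View pics/wrist9.png

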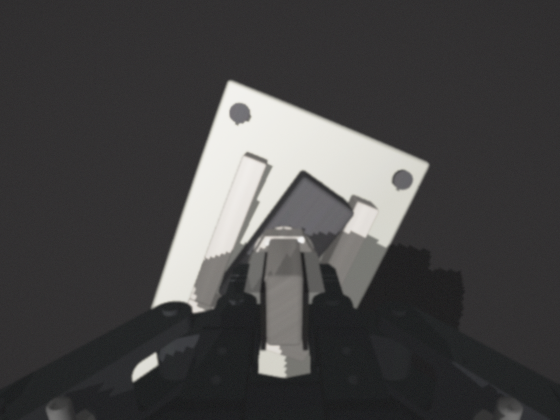

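>>> send_rows:
  moves: [0, 0, 0, 3, 0, 0, 0, 6, 0, 0, 0, 9, 0, 0, 0, 9]

```text
clock: 11.55
tcp_pos: [0.6015, 0.0286, 0.0547]
orientation: [-3.107, -0.463, 0.002]
contact_force: [-3.1, 1.1, 4.7]
grip_width: 0.0122
```

```bash
python3 snap.py 10 wrist
```

```text
t 11.55 tcp [0.6015 0.0286 0.0547] yaw 16.96 z [-0.001  0.    -1.   ] F [-3.1  1.1  4.7] Mz [ 0.18  0.74 -0.07] w 0.0122 q [-0.01  0.58 -0.19  1.85  0.15  0.72 -1.56]
```

View pics/wrist10.png

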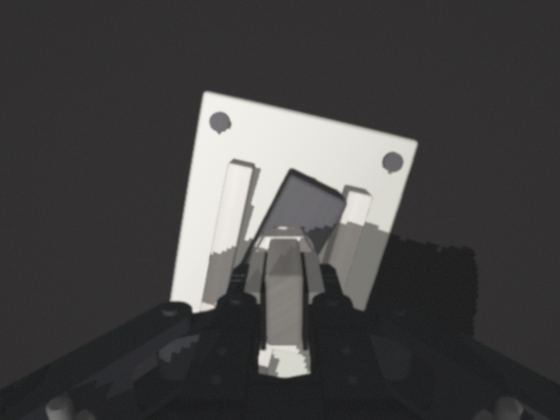

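>>> send_rows:
  moves: [0, 0, 0, 4, 0, 0, 0, 8, 0, 0, 0, 12, 0, 0, 0, 16, 0, 0, 0, 20, 0, 0, 0, 20]

```text
clock: 12.35
tcp_pos: [0.6015, 0.0285, 0.0548]
orientation: [-3.14, 0.084, 0.002]
contact_force: [-3.0, 0.9, 6.7]
grip_width: 0.0126
```

```bash
python3 snap.py 11 wrist
```

```text
t 12.35 tcp [0.6015 0.0285 0.0548] yaw -3.06 z [-0.001  0.    -1.   ] F [-3.   0.9  6.7] Mz [0.17 0.77 0.01] w 0.0126 q [-0.08  0.58 -0.1   1.86  0.08  0.71 -1.85]
```

View pics/wrist11.png

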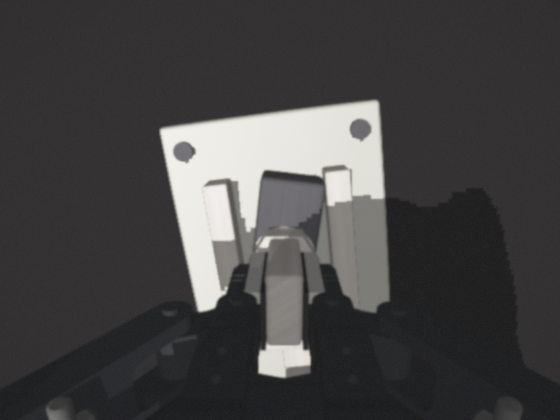

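>>> send_rows:
  moves: [0, 0, 0, 2, 0, 0, 0, 4, 0, 0, 0, 4]

```text
clock: 12.78
tcp_pos: [0.6015, 0.0285, 0.0547]
orientation: [-3.136, 0.193, 0.002]
contact_force: [-4.3, 1.6, 5.5]
grip_width: 0.0129
```

```bash
python3 snap.py 12 
```

```text
t 12.775 tcp [0.6015 0.0285 0.0547] yaw -7.03 z [-0.001  0.    -1.   ] F [-4.3  1.6  5.5] Mz [0.06 0.78 0.01] w 0.0129 q [-0.09  0.57 -0.08  1.86  0.07  0.71 -1.9 ]
```

>>> send_rows:
  moves: [0, 0, 0, 2, 0, 0, 0, 4, 0, 0, 0, 4]

```text
clock: 13.15
tcp_pos: [0.6015, 0.0285, 0.0547]
orientation: [-3.127, 0.302, 0.002]
contact_force: [-3.3, 1.4, 6.2]
grip_width: 0.0128
```

```bash
python3 snap.py 13 wrist
```

```text
t 13.15 tcp [0.6015 0.0285 0.0547] yaw -11.02 z [-0.001  0.    -1.   ] F [-3.3  1.4  6.2] Mz [0.12 0.76 0.07] w 0.0128 q [-0.1   0.57 -0.06  1.86  0.05  0.71 -1.96]
```

View pics/wrist13.png

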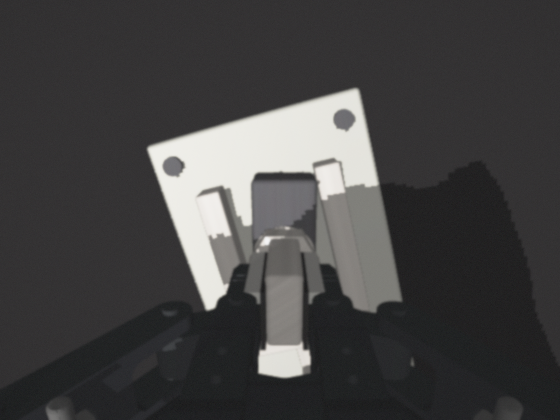

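>>> send_rows:
  moves: [0, 0, 0, 1.5, 0, 0, 0, 3, 0, 0, 0, 3]

```text
clock: 13.58
tcp_pos: [0.6015, 0.0285, 0.0548]
orientation: [3.118, -0.381, -0.002]
contact_force: [-3.3, 0.1, 5.7]
grip_width: 0.0121
```

```bash
python3 snap.py 14 wrist
```

```text
t 13.575 tcp [0.6015 0.0285 0.0548] yaw -13.94 z [-0.001 -0.    -1.   ] F [-3.3  0.1  5.7] Mz [0.07 0.82 0.47] w 0.0121 q [-0.11  0.57 -0.05  1.86  0.04  0.71 -2.  ]
```

View pics/wrist14.png

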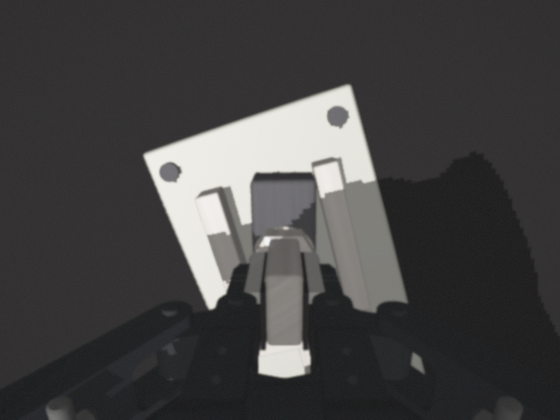

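>>> send_rows:
  moves: [0, 0, 0, -1.5, 0, 0, 0, -2.5, 0, 0, 0, -2.5]

```text
clock: 14.0
tcp_pos: [0.6015, 0.0285, 0.0548]
orientation: [-3.126, 0.315, 0.002]
contact_force: [-3.4, 1.3, 4.9]
grip_width: 0.0126
```

>>> send_rows:
  moves: [0, 0, 0, 0, 0, 0, 0, 0, 0, 0, 0, 0, 0, 0, 0, 0]
  hand: 0

```text
clock: 14.5
tcp_pos: [0.6022, 0.0278, 0.0542]
orientation: [3.126, -0.316, 0.0]
contact_force: [0.2, -0.6, -0.3]
grip_width: 0.0833
```

>>> send_rows:
  moves: [0, 0, -15, 0, 0, 0, -45, 0, -20, 0, -90, 0, -60, 0, -110, 0, -90, 0, -110, 0, -90, 0, -110, 0, -90, 0, -110, 0]

```text
clock: 15.38
tcp_pos: [0.515, 0.0459, 0.1652]
orientation: [-3.125, 0.316, -0.003]
contact_force: [-1.3, 0.0, -0.2]
grip_width: 0.0854
```

```bash
python3 snap.py 15 wrist scene
```

```text
t 15.375 tcp [0.515  0.0459 0.1652] yaw -11.55 z [ 0.002  0.    -1.   ] F [-1.3  0.  -0.2] Mz [-0.01  0.02 -0.02] w 0.0854 q [-0.14  0.3  -0.08  1.99  0.03  0.85 -2.01]
```

View pics/wrist15.png

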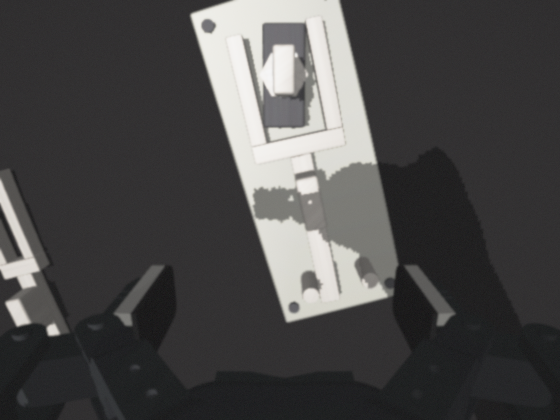

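```bash
python3 - <<'E'
from h import *
f=pickle.load(open('pics/wrist15.pkl','rb')); crop(f,215,5,140,160,5,'pics/c15.png')
E
```

```text
(no output)
```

View pics/c15.png

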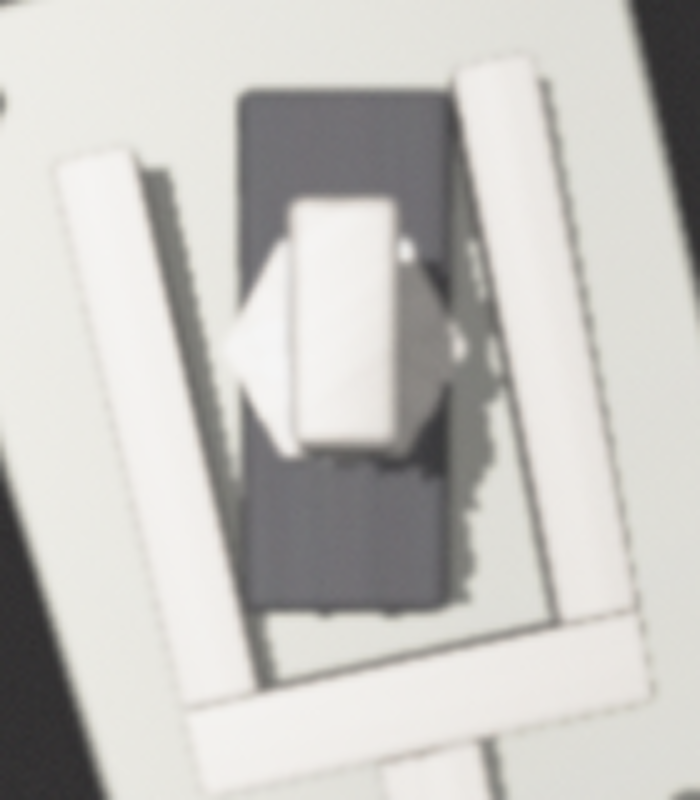

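```bash
python3 - <<'E'
import fit; from h import *
fit.f=pickle.load(open('pics/wrist15.pkl','rb'))
B=lambda l:[(a/5+215,b/5+5) for a,b in l]
fit.fit([(.014,.0065,0),(.014,-.0065,0),(-.014,-.0065,0),(-.014,.0065,0)],B([(289,198),(397,198),(395,444),(295,444)]),.085,[.6,.03,-.2])
n=fit.fit([(.036,.015,0),(.036,-.015,0),(-.036,-.015,0),(-.036,.015,0)],B([(239,90),(450,92),(450,608),(247,606)]),.036,[.6,.03,-.2])
k=fit.fit([(.127,.035,0),(.127,-.035,0),(.033,-.035,0),(.033,.035,0)],B([(54,160),(532,54),(654,695),(208,795)]),.028,[.51,.02,.07])
d=n[:2]-k[:2];c,s=np.cos(k[2]),np.sin(k[2]); print(c*d[0]+s*d[1],-s*d[0]+c*d[1])
E
```

```text
[ 0.6019  0.0281 -0.1949] -11.16 res [[-0.7, -0.6], [0.7, -0.8], [1.2, 0.7], [-1.3, 0.8]]
[ 0.6017  0.0278 -0.1962] -11.24 res [[-0.8, -1.1], [1.0, -1.7], [0.4, 1.2], [-0.7, 1.8]]
[0.5108 0.0263 0.0164] 0.94 res [[-0.7, -0.0], [0.6, -1.5], [0.8, 1.0], [-0.7, 0.8]]
0.09094304266116886 5.896489549629311e-05
```

```bash
python3 -c "
from bench import r
print(r.hand_in())"
```

```text
the job is handed in; nothing more can be done
None
```

The jam nut is tight on the lower nut, the wide-forked key is in place with its handle between the posts, and I have handed the job in. It took about 15.4 s of the 48 s allowed. The hand-in gave no verdict, so the figures below are my own measurements.

**What I did:** I lowered the key over both nuts and let go of it. Then I gripped the tab and turned it clockwise until the turning moment jumped from about 0.07 to 0.47 N m. I backed off 2.5° to take the load off, let go and withdrew.

**Last wrist picture, taken just before hand-in:**

| Check | Measured | Limit |
|---|---|---|
| Jam nut against its stop | about 0.00 rad | within 0.18 rad |
| Lower nut from its start | about 0.27 rad | within 0.45 rad |
| Spindle ahead of the key's grip point | 91 mm | 73 to 109 mm |
| Spindle sideways of the key's grip point | about 0 mm | within 20 mm |
| Key against the mount's length | about 0.055 rad | below 0.15 rad |

- **Lower nut:** it used most of its play while I tightened. I put it at up to about 0.32 rad from the pictures.
- **Key height:** I did not measure it after tightening. It looked flat on the plate, and it had touched down at the expected height.
- **Robot:** the gripper was open and clear of everything at hand-in.

No check failed. The only disagreement was between the pictures: the scene camera put the mount about 2 to 4 mm away from where the top camera did. The wrist camera agreed with the top camera, so I used those two.

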